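Level bearers for waxing a drawer front

ROBOT

A 7-joint arm with a two-finger parallel gripper is mounted at the origin on a cart in front of the work surface, level with it; the furniture and walls round the work are solid. World frame = base frame: x ahead of the robot, y to its left, z up, the work surface at z = 0. Lengths are in m, angles in rad, forces in N, time in s.
With the tool pointing down it reaches from about 0.4 to 0.9 m from the base axis. Payload 5.6 kg.
Tool frame: the origin (TCP) lies midway between the tips of the shut fingers; the grasp point (between the pads) lies 19 mm behind it; z points along the fingers, y is the line along which they close (so a half turn about z gives the same grasp; the last joint's range is limited). The gripper opens to 92 mm and grips with 3 to 60 N. Pads are 20 mm wide; open, the fingers measure 128 mm over their backs; the gripper's body (75 mm by 189 mm) begins 69 mm behind the grasp point.
Start: joints at [-1.263, 0.468, -0.012, 1.603, 0.006, 1.071, -0.056], TCP at [0.223, 0.61, 0.215] pointing down, gripper open.
Joint ranges: [-2.53, 2.53], [-0.31, 2.02], [-1.57, 1.55], [0.28, 2.44], [-1.29, 4.43], [0.15, 1.84], [-2.92, 2.92]. Speed limits (rad/s): [2.57, 2.57, 3.14, 3.14, 3.14, 3.14, 3.14].

INTERFACE

Orientations are given as a 3x3 rotation matrix whose columns are the frame's x, y, z axes.
In Python, from station import env, vision, kin gives the robot as it stands (env), with the cameras (vision) and the kinematics (kin). Calls block until the motion is done:
- env.reach(position, orientation): joint-space move of the TCP to a pose.
- env.movel(position, frame=None, rate=0.15): straight line of the TCP; frame=None keeps the orientation; rate is the mean speed in m/s.
- env.goto_joints(angles): joint-space move.
- env.release() and env.grasp(squeeze=None): open the fingers fully, or close them until they stop; squeeze is the grip in N (None keeps the last).
- env.pause(seconds).
- kin.inverse_kinematics(position, orientation): joint angles nearest the present ones, or None.
- vision.read_camera(name): name is "side" or "top" or "wrist"; returns (picture, depth): 420x560x3 uint8, red, green, blue; 420x560 float32, m along the optical axis (not along the pixel's ray), 0 where there is no reading.
- vision.camera_info(name): a dict with "intrinsics" (3x3 intrinsics, pixels), "eye" and "rotation" of the camera in the world; the wrist camera has in their place "T_tool_cam" (4x4, takes a point from camera to tool coordinates, whose origin is the TCP and whose axes are the flange's). Camera axes: x right, y up, looking along -z (the intrinsics and any distortion apply to the point x, -y, -z); pixel columns grow to the right and rows downward; lengths in m; the calibration is good to about 2 mm. A picture is of the moment at which its call begins: read the wrist's pose just before it. camera_info takes no time and is no camera call.
A pose or a line that the arm cannot do raises env.PlanningError and nothing moves.
- env.finish_job(): hands the job in; it is judged then, once.
Readings, each from a call of its own:
- env.read_t(): time.
- env.read_joint_positions(): joint angles.
- env.read_joint_velocities(): joint speeds.
- env.read_tau(): joint torques, N m.
- env.read_ee_pos(): TCP position.
- env.read_tcp_rot(): TCP orientation.
- env.read_wrist_force(): force on the tool from outside, world axes, zero at the start.
- env.read_moment(): the same for the moment, N m.
- env.read_gripper_width(): finger opening in m.
- env.read_grasp_force(): force on a finger pad.
Only numpy, scipy, OpenCV 4.12 (cv2) and the standard library are available. Lean on these libraries where they do the work, as an engineer would, in place of code of your own. Each camera call takes 0.05 s, during which the arm holds its last target. There are 200 camera calls.

TASK

Get the small drawer front ready for waxing: it has to lie level, clear of the bench, one end on the dark block and the other on a packer of the same height. The packer is half made: take the loose wedge that matches the one beside the block and set it on top of that one, thick end over thin end, so that the top comes out level and stays put when you let go. Then take the drawer front, which leans on the block, and lay it centrally along the line of the two supports, without letting it fall flat on the bench or pushing the wax tin, sanding block or roll of tape about.

Things in the scene. Friction and masses are not known exactly. Their poses are not given: they have to be found in the camera images.
- bearer: dark wooden block standing loose on the bench, 90 (x) by 54 (y) by 79 mm high, about 0.35 kg; origin at the centre of its underside, z up. The base wedge stands on its -y side
- base_wedge: pale wooden wedge standing on the bench, its middle about 160 mm from the block's: 110 mm long (x), 54 wide (y), 54 high at the thick end (-x) falling evenly to 26 at the thin end (+x), a taper of 14.3 degrees (0.249 rad); 0.16 kg. Origin at the centre of its flat underside; x points to the thin end, z up. Its thick end is more or less towards the block
- base_wedge_top (a point): middle of the base wedge's sloping top face, 40 mm above its origin; x down the slope to the thin end, z square to the slope. The flat underside of the spare wedge, centred here with its thick end over the thin end of this one, makes a level top 79 mm above the bench; wood friction is about 0.6, so it stays
- spare_wedge: the loose pale wedge, same shape, size and axes as the base wedge, lying on its flat underside on the bench with the sloping face up, turned any way. Origin at the centre of its flat underside; x points to the thin end, z square to the underside
- spare_wedge_top (a point): middle of the spare wedge's sloping face, 40 mm above the middle of its flat face, x down the slope to its thin end, z square to that face
- spare_wedge_mid (a point): point inside the spare wedge, 20 mm above the centre of its flat underside
- drawer_front: brown board with two small handle holes, 230 mm long (x), 62 wide (y), 18 thick (z), 0.19 kg. It starts with its lower end on the bench on the block's +y side, its lower face leaning on the block's top edge at 30 degrees, lengthwise along the block's y. Origin at the centre of its lower face; x points to the end that starts high, z out of the upper face
- drawer_front_mid (a point): centre of the drawer front, in mid thickness
- wax_tin: round yellow tin of wax, 70 mm across, 38 mm high, bystander; origin at the centre of its underside
- sanding_block: black rubber sanding block, 64 x 115 x 43 mm, bystander; origin at the centre of its underside
- masking_tape: beige roll of masking tape lying flat, 105 mm across, 24 mm high, bystander; origin at the centre of its underside
- outlet_low (a point): centre of the underside of the yellow socket box that hangs from the ceiling, fixed, 90 (x) by 100 (y) by 170 mm high; it is 480 mm above the bench, where a wrist or forearm could strike it, and its thin cable hangs in a loop to 220 mm above the bench: keep the arm clear
- odd_wedge: a stray wedge of browner wood from another cut, shorter and steeper: 78 mm long (x), 50 wide (y), 46 high at the thick end (-x), 14 at the thin end (+x), a taper of 22 degrees; not needed here, it would not come out level. Origin at the centre of its flat underside

How it is judged:
On the way:
1. the loose wedge rests on the base wedge, let go, tapers opposed so that its upper face is level (contact force between spare_wedge and base_wedge above 0.3 N and contact force between the fingers and spare_wedge below 0.05 N and horizontal distance between spare_wedge_mid and base_wedge_top below 0.025 m and (angle between spare_wedge_top's own z axis and vertical below 0.07 rad or angle between spare_wedge's own z axis and vertical above 3.07 rad)), for 0.2 s.
At the end, for the whole second after the job is handed in: The spare wedge rests on the base wedge, and the drawer front lies still on the block and on the spare wedge, bearing on both, level within 3.4 degrees, its centre 81 to 96 mm above the bench, with its long centre line within 25 mm of the middle of each support; block and base wedge stand flat (contact force between spare_wedge and base_wedge above 0.3 N and contact force between drawer_front and spare_wedge above 0.15 N and contact force between drawer_front and bearer above 0.15 N and (angle between drawer_front's own z axis and vertical below 0.06 rad or angle between drawer_front's own z axis and vertical above 3.08 rad) and height (world z) of drawer_front_mid between 0.081 and 0.096 m and y of bearer in the frame of drawer_front between -0.025 and 0.025 m and y of spare_wedge_mid in the frame of drawer_front between -0.025 and 0.025 m and angle between each of bearer, base_wedge's own z axis and vertical below 0.03 rad and linear speed of each of drawer_front, spare_wedge below 0.01 m/s); the robot touches nothing.
It fails at once if the drawer front fell flat on the bench (height (world z) of drawer_front_mid below 0.03 m).
It fails at once if a bystander was pushed more than 20 mm (distance of any of wax_tin, sanding_block, masking_tape from where it was at the start of the episode above 0.02 m).
It also fails if it takes over 64 s, if anything falls off the work surface, if the arm or the gripper's body presses on something with over 40 N, if the wrist force passes 120 N, or if a joint passes its speed limit or range.

## Working session

There is one attempt and no reset: what is moved stays moved. The work goes in short steps, each a Python script; the robot and the scene stay as the last script left them, time stands still between calls to the robot, and variables do not carry over. Pictures are saved under pics/ and viewed, at most 10 in all, crops included, and the job is handed in when it is done.

```bash
mkdir -p pics
cat > h.py <<'E'
import numpy as np, cv2
from station import env, vision, kin
def cloud(name):
    p=env.read_ee_pos();R=env.read_tcp_rot()
    im,d=vision.read_camera(name);c=vision.camera_info(name);K=np.array(c["intrinsics"])
    v,u=np.mgrid[:d.shape[0],:d.shape[1]]
    X=np.stack([(u-K[0,2])/K[0,0]*d,-(v-K[1,2])/K[1,1]*d,-d],-1)
    if name=="wrist":
        T=np.array(c["T_tool_cam"]);X=X@T[:3,:3].T+T[:3,3];X=X@np.array(R).T+p
    else: X=X@np.array(c["rotation"]).T+np.array(c["eye"])
    X[d==0]=np.nan
    return im,d,X
E
python3 - <<'E'
from h import *
for n in("top","side"):
    im,d,X=cloud(n);cv2.imwrite(f"pics/{n}0.png",im[...,::-1]);np.savez(f"{n}0.npz",im=im,X=X)
    c=vision.camera_info(n);print({k:np.round(v,3).tolist() if not isinstance(v,str) else v for k,v in c.items()})
    print(np.nanmin(X,(0,1)),np.nanmax(X,(0,1)))
E
```

```text
{'intrinsics': [[394.059, 0.0, 287.066], [0.0, 394.059, 208.699], [0.0, 0.0, 1.0]], 'eye': [0.421, -0.133, 1.326], 'rotation': [[-0.008, 0.995, -0.103], [-1.0, -0.009, -0.006], [-0.006, 0.103, 0.995]]}
[-0.4357936  -0.60658081 -0.78051692] [1.78270438 1.38728682 1.01141748]
{'intrinsics': [[528.408, 0.0, 277.797], [0.0, 528.408, 210.855], [0.0, 0.0, 1.0]], 'eye': [0.197, 0.882, 1.259], 'rotation': [[-0.95, 0.198, -0.244], [-0.313, -0.64, 0.701], [-0.017, 0.742, 0.67]]}
[-0.52189549 -0.61667971 -0.7801634 ] [2.29324333 0.55556223 0.93487878]
```

View pics/top0.png

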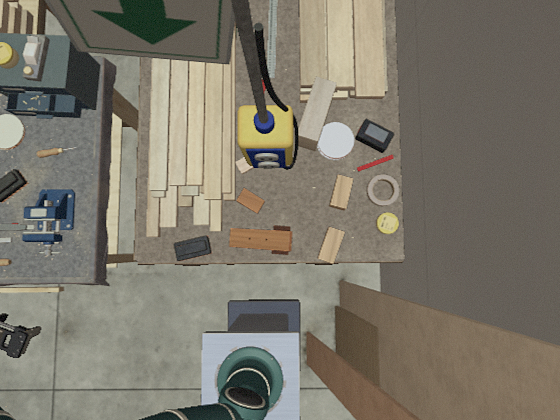

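View pics/side0.png

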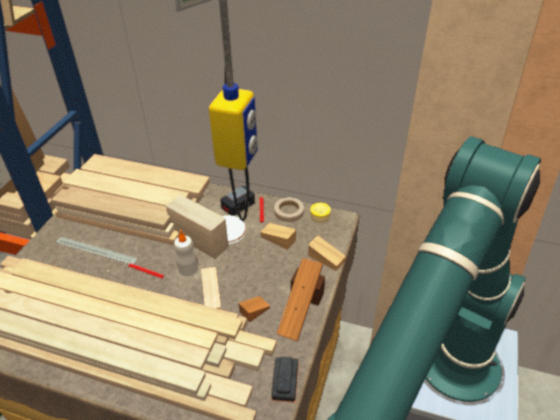

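The top view shows the board and block at about (260,239), pale wedges at (331,245) and (342,191), the odd wedge at (250,200), the tape at (383,189), the tin at (387,223) and the sanding block at (193,247). The socket box is at (265,135). Next I'll measure them.

Run:
```python
from h import *
from scipy import ndimage as N
Z=np.load("top0.npz");im,X=Z["im"],Z["X"]
bench=X[...,2]; 
print("bench z",np.nanmedian(bench[205:225,300:325]))
for n,(u0,u1,v0,v1) in dict(wA=(312,352,222,270),wB=(325,360,168,215),board=(222,298,222,256),odd=(230,268,183,215),tin=(372,402,208,238),tape=(364,402,170,210),sand=(170,215,232,262),).items():
    S=X[v0:v1,u0:u1];I=im[v0:v1,u0:u1]
    m=(S[...,2]>.012)&(S[...,2]<.2)
    l,k=N.label(m); 
    if k==0: print(n,'none');continue
    b=np.argmax(N.sum(m,l,range(1,k+1)))+1;P=S[l==b]
    r=cv2.minAreaRect(P[:,:2].astype(np.float32)*1000)
    A=np.c_[P[:,:2],np.ones(len(P))];
    g=np.linalg.lstsq(A,P[:,2],rcond=None)[0]
    # robust refit
    for _ in range(5):
        e=abs(A@g-P[:,2]);q=e<max(.003,np.median(e)*1.5);g=np.linalg.lstsq(A[q],P[q,2],rcond=None)[0]
    print(n,len(P),"rect",np.round(r[0]),np.round(r[1]),round(r[2],1),"z",np.round(np.percentile(P[:,2],[2,50,98]),3),"grad",np.round(g[:2],3),"slope",round(np.degrees(np.arctan(np.hypot(*g[:2]))),1),"downdir",round(np.degrees(np.arctan2(-g[1],-g[0])),1),q.sum())
# socket & cable
m=(X[...,2]>.15)&(X[...,2]<.75)&(X[...,0]>.3)&(X[...,0]<1.2)
m[:, :225]=0;m[:,310:]=0;m[:90]=0;m[230:]=0
P=X[m];print("hang",P.min(0),P.max(0))
for lo,hi in((.15,.3),(.3,.45),(.45,.6),(.6,.75)):
    Q=P[(P[:,2]>lo)&(P[:,2]<hi)]
    if len(Q):print(lo,len(Q),Q.min(0).round(3),Q.max(0).round(3))
Z=np.load("side0.npz");X=Z["X"]
m=(X[...,2]>.15)&(X[...,2]<.75)&(X[...,0]>.3)&(X[...,0]<1.0);m[:,:200]=0;m[:,270:]=0;m[:80]=0;m[230:]=0
P=X[m]
for lo,hi in((.15,.3),(.3,.45),(.45,.6),(.6,.75)):
    Q=P[(P[:,2]>lo)&(P[:,2]<hi)]
    if len(Q):print('side',lo,len(Q),Q.min(0).round(3),Q.max(0).round(3))
big=cv2.resize(im[165:270,215:405][...,::-1],None,fx=4,fy=4,interpolation=cv2.INTER_CUBIC);cv2.imwrite("pics/topcrop.png",big)
```

```text
bench z 0.0007786532731880458
wA 588 rect [ 435. -268.] [ 54. 110.] 70.5 z [0.024 0.041 0.056] grad [ 0.238 -0.093] slope 14.3 downdir 158.7 424
wB 563 rect [ 612. -307.] [ 55. 112.] 74.0 z [0.02  0.04  0.056] grad [-0.232  0.056] slope 13.4 downdir -13.5 388
board 1360 rect [459. -37.] [206.  90.] 85.1 z [0.02 0.08 0.13] grad [-0.048 -0.574] slope 29.9 downdir 85.3 920
odd 373 rect [585.  -5.] [78. 50.] 59.5 z [0.014 0.031 0.047] grad [0.202 0.359] slope 22.4 downdir -119.4 259
tin 380 rect [ 506. -454.] [68. 68.] 12.0 z [0.016 0.038 0.043] grad [0.009 0.007] slope 0.7 downdir -142.4 270
tape 472 rect [ 618. -447.] [104. 103.] 59.9 z [0.014 0.025 0.03 ] grad [0.004 0.002] slope 0.3 downdir -157.4 315
sand 667 rect [430. 188.] [ 62. 116.] 13.0 z [0.02  0.033 0.049] grad [0.014 0.062] slope 3.6 downdir -102.6 586
hang [ 0.59070522 -0.15753872  0.21786358] [ 0.68956027 -0.04260936  0.74969173]
0.15 67 [ 0.636 -0.156  0.218] [ 0.684 -0.131  0.299]
0.3 87 [ 0.627 -0.158  0.301] [ 0.69  -0.121  0.45 ]
0.45 557 [ 0.591 -0.154  0.452] [ 0.69  -0.044  0.6  ]
0.6 2830 [ 0.591 -0.141  0.601] [ 0.679 -0.043  0.75 ]
side 0.15 917 [ 0.634 -0.61   0.15 ] [ 1.    -0.118  0.3  ]
side 0.3 1308 [ 0.621 -0.612  0.3  ] [ 0.994 -0.103  0.445]
side 0.45 1711 [ 0.589 -0.126  0.483] [ 0.68  -0.034  0.6  ]
side 0.6 1716 [ 0.59  -0.137  0.6  ] [ 0.681 -0.034  0.698]
```

View pics/topcrop.png

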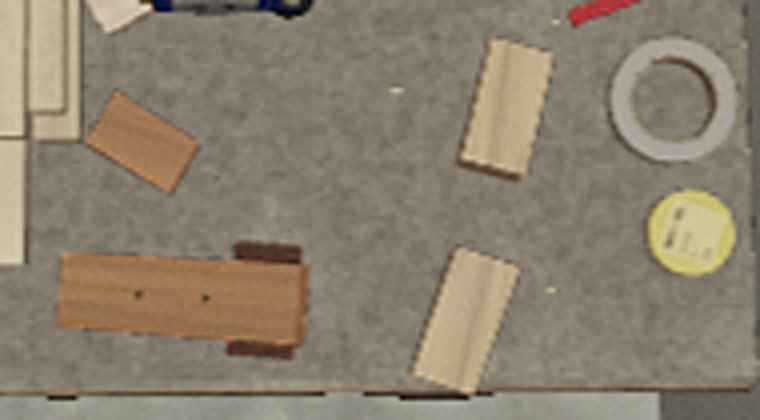

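```bash
cat >> h.py <<'E'
from scipy.spatial.transform import Rotation as Ro
def frame(head,pitch=0):
    "object frame: x along heading (rad) raised by pitch, y horizontal, z up-ish"
    return (Ro.from_euler('z',head)*Ro.from_euler('y',-pitch)).as_matrix()
def tool(F,flip=False):
    "tool closing along the object's y, pointing along -z"
    y=F[:,1]*(-1 if flip else 1);z=-F[:,2]
    return np.c_[np.cross(y,z),y,z]
T=np.radians(14.3)
E
python3 - <<'E'
from h import *
print(np.round(env.read_tcp_rot(),3).tolist(), vision.camera_info("wrist")["T_tool_cam"])
h=np.radians
for fl in(0,1):
  for n,p,F in [("via1",(.42,.25,.27),frame(h(-15))),("via",(.42,-.1,.27),frame(h(-15))),("look",(.40,-.15,.32),frame(h(-15))),
   ("pickV",(.612,-.307,.008),frame(h(-15))),("pickT",(.612,-.307,.008),frame(h(-15),-T)),
   ("placeV",(.435,-.268,.05),frame(h(-20))),("placeT",(.435,-.268,.05),frame(h(-20),T)),
   ("board30",(.46,-.05,.05),frame(h(-94.7),h(30))),("board0",(.445,-.185,.07),frame(h(-97))),("board0up",(.445,-.185,.2),frame(h(-97))),("boardup30",(.46,-.05,.2),frame(h(-94.7),h(30)))]:
    q=kin.inverse_kinematics(p,tool(F,fl)); print(fl,n,None if q is None else np.round(q,2))
E
```

```text
[[-0.939, 0.344, -0.0], [0.344, 0.939, -0.002], [-0.0, -0.002, -1.0]] [[-1.11124745e-03  9.54678455e-01  2.97637049e-01  8.55992313e-02]
 [ 9.99999340e-01  1.14786112e-03  5.17692210e-05 -4.63389199e-04]
 [-2.92223038e-04  2.97636910e-01 -9.54679100e-01 -1.70058683e-01]
 [ 0.00000000e+00  0.00000000e+00  0.00000000e+00  1.00000000e+00]]
0 via1 [-0.74  0.13  0.15  1.93 -0.02  1.08  0.73]
0 via [-0.58 -0.01  0.75  2.08  0.01  1.07  1.48]
0 look [-0.67 -0.12  0.9   2.02  0.1   1.2   1.5 ]
0 pickV [ 0.17  0.79  0.36  1.64 -0.36  0.78  2.  ]
0 pickT [ 0.13  0.93  0.45  1.41 -0.34  1.13  1.95]
0 placeV [ 0.07  0.52  0.52  2.08 -0.43  0.64  2.1 ]
0 placeT [ 0.63  0.41 -0.14  2.23  0.06  0.26  1.67]
0 board30 [-0.77  0.6   0.57  2.15  0.3   0.67 -0.59]
0 board0 [-0.42  0.58  0.95  2.16 -0.7   0.75  0.87]
0 board0up [-0.41  0.25  0.86  2.06 -0.23  0.93  0.45]
0 boardup30 [-0.84  0.3   0.64  2.08  0.38  1.01 -0.53]
1 via1 [-1.2   0.13  0.66  1.96 -0.09  1.08 -2.33]
1 via [-0.73 -0.02  0.91  2.08  0.02  1.07 -1.67]
1 look [-0.75 -0.14  0.97  2.02  0.12  1.2  -1.66]
1 pickV [-0.13  0.94  0.85  1.66 -0.85  0.95 -0.79]
1 pickT [-0.05  1.03  0.78  1.43 -0.63  1.22 -0.99]
1 placeV [-0.07  0.57  0.71  2.09 -0.59  0.69 -0.89]
1 placeT [-0.2   0.55  0.88  2.28 -1.16  0.51 -0.33]
1 board30 [-0.33  0.54  0.03  2.12  0.67  0.82  2.21]
1 board0 [-0.63  0.89  1.34  2.17 -1.07  1.05 -1.94]
1 board0up [-0.74  0.49  1.38  2.07 -0.56  1.04 -2.34]
1 boardup30 [-0.32  0.27  0.01  2.05  0.54  1.1   2.44]
```

Run:
```python
from h import *
h=np.radians
R=tool(frame(h(-15)))
env.reach((.42,.25,.27),R);env.reach((.42,-.1,.3),R);env.reach((.42,-.16,.33),R)
env.pause(.3)
im,d,X=cloud("wrist");np.savez("w0.npz",im=im,X=X);cv2.imwrite("pics/w0.png",im[...,::-1])
print(env.read_t(),env.read_ee_pos(),env.read_joint_positions())
```

```text
3.6833 [ 0.42000736 -0.15915993  0.32963901] [-0.2865366  -0.02181177  0.57524911  1.95020427  0.01281442  1.21046838
  1.59469925]
```

View pics/w0.png

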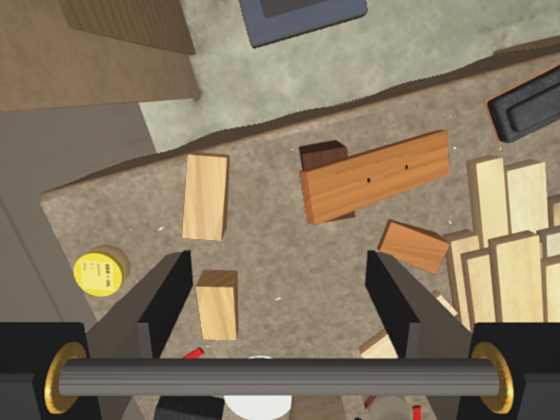

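The wrist view shows the base wedge at (206,197), the spare at (217,305), the board at (376,177), and the exposed parts of the block at (325,155) and (340,215). I'll fit their poses from this depth image.

```bash
cat >> h.py <<'E'
def fit(X,box,sel=lambda z:(z>.012)&(z<.2),tol=.0025):
    "top plane inliers in a pixel box -> rect centre (mm), size, angle, plane, downhill heading"
    u0,u1,v0,v1=box;P=X[v0:v1,u0:u1].reshape(-1,3);P=P[sel(P[:,2])]
    rng=np.random.default_rng(0);best=None
    for _ in range(300):
        A=P[rng.choice(len(P),3,False)];n=np.cross(A[1]-A[0],A[2]-A[0]);l=np.linalg.norm(n)
        if l<1e-6 or abs(n[2]/l)<.7: continue
        q=abs((P-A[0])@n/l)<tol
        if best is None or q.sum()>best.sum(): best=q
    Q=P[best];g=np.linalg.lstsq(np.c_[Q[:,:2],np.ones(len(Q))],Q[:,2],rcond=None)[0]
    r=cv2.minAreaRect((Q[:,:2]*1000).astype(np.float32))
    c=np.array(r[0])/1000
    return dict(c=r[0],size=r[1],ang=r[2],zc=1000*(g[:2]@c+g[2]),slope=np.degrees(np.arctan(np.hypot(*g[:2]))),down=np.degrees(np.arctan2(-g[1],-g[0])),n=len(Q)),Q
def show(n,r): print(n,{k:np.round(v,1).tolist() for k,v in r.items()})
E
python3 - <<'E'
from h import *
X=np.load("w0.npz")["X"];im=np.load("w0.npz")["im"]
print("bench",np.nanmedian(X[230:290,250:340,2]))
show("base",fit(X,(175,240,145,250))[0]);show("spare",fit(X,(185,250,260,350))[0]);r,Q=fit(X,(290,460,120,235));show("board",r)
S=X[130:235,290:365].reshape(-1,3);m=(S[:,2]>.074)&(S[:,2]<.085)
# block top slivers: exclude points on board plane
g=np.linalg.lstsq(np.c_[Q[:,:2],np.ones(len(Q))],Q[:,2],rcond=None)[0]
m&=abs(np.c_[S[:,:2],np.ones(len(S))]@g-S[:,2])>.006
P=S[m];print(len(P));P=P[:,:3]
for s in(P[P[:,0]<.455],P[P[:,0]>.455]):print(len(s),np.percentile(s,[3,50,97],axis=0).round(4).tolist())
show("block",fit(P[None],(0,len(P),0,1),tol=.003)[0])
Xt=np.load("top0.npz")["X"];r,Q=fit(Xt,(222,298,222,256));show("boardtop",r)
S=Xt[215:265,255:305].reshape(-1,3);m=(S[:,2]>.074)&(S[:,2]<.085)
g=np.linalg.lstsq(np.c_[Q[:,:2],np.ones(len(Q))],Q[:,2],rcond=None)[0]
m&=abs(np.c_[S[:,:2],np.ones(len(S))]@g-S[:,2])>.006
P=S[m];show("block",fit(P[None],(0,len(P),0,1),tol=.003)[0])
show("base",fit(Xt,(312,352,222,270))[0]);show("spare",fit(Xt,(325,360,168,215))[0])
E
```

```text
bench -8.992588289866155e-05
base {'c': [432.2, -266.3], 'size': [54.3, 110.2], 'ang': 70.4, 'zc': 39.8, 'slope': 14.3, 'down': 160.5, 'n': 3367}
spare {'c': [608.1, -305.0], 'size': [54.2, 110.2], 'ang': 74.2, 'zc': 40.0, 'slope': 14.1, 'down': -15.4, 'n': 1949}
board {'c': [500.0, -30.7], 'size': [211.6, 155.0], 'ang': 85.2, 'zc': 70.9, 'slope': 29.9, 'down': 85.6, 'n': 7094}
736
627 [[0.4046, -0.1264, 0.0765], [0.4126, -0.1022, 0.0789], [0.4201, -0.0703, 0.0807]]
109 [[0.4886, -0.1134, 0.0772], [0.4923, -0.0924, 0.0788], [0.4955, -0.0815, 0.0802]]
block {'c': [450.8, -93.9], 'size': [74.0, 90.0], 'ang': 85.2, 'zc': 78.8, 'slope': 0.2, 'down': 90.5, 'n': 718}
boardtop {'c': [456.5, -34.3], 'size': [199.8, 61.8], 'ang': 85.1, 'zc': 75.0, 'slope': 29.9, 'down': 84.5, 'n': 875}
block {'c': [453.1, -106.3], 'size': [51.8, 89.5], 'ang': 85.1, 'zc': 79.9, 'slope': 1.6, 'down': -125.8, 'n': 124}
base {'c': [435.4, -268.3], 'size': [54.1, 109.4], 'ang': 70.0, 'zc': 40.7, 'slope': 14.9, 'down': 159.5, 'n': 387}
spare {'c': [611.2, -306.9], 'size': [53.8, 109.9], 'ang': 74.3, 'zc': 41.5, 'slope': 12.7, 'down': -15.5, 'n': 348}
```

Run:
```python
from h import *
h=np.radians
W=np.array([.6085,-.3055,0]);B=np.array([.4328,-.2668,.040]);o=np.array([-.010,0,.010])
hp,hq=h(-15.5),h(-19.6)
pick=W+frame(hp)@o;Rp=tool(frame(hp,-T));ap=-Rp[:,2]
place=B+frame(hq,T)@o;Rq=tool(frame(hq))
env.reach((.47,-.29,.25),tool(frame(hp)))
env.reach(pick+.10*ap,Rp)
q=env.read_joint_positions();print(np.round(q,2))
env.movel(pick,Rp,rate=.12)
print("at",env.read_ee_pos()-pick,env.read_wrist_force())
env.grasp(25);print("w",env.read_gripper_width(),env.read_grasp_force())
env.movel(pick+[0,0,.03],Rp,rate=.1)
print("w",env.read_gripper_width(),env.read_wrist_force())
env.movel(pick+[0,0,.14],Rp,rate=.2)
env.reach(place+[0,0,.09],Rq)
env.movel(place+[0,0,.02],Rq,rate=.12);env.pause(.2)
im,d,X=cloud("wrist");np.savez("w1.npz",im=im,X=X);cv2.imwrite("pics/w1.png",im[...,::-1])
print(env.read_t(),env.read_ee_pos()-place,env.read_wrist_force(),env.read_gripper_width())
```

```text
[ 0.    0.88  0.7   1.36 -0.46  1.33  2.04]
at [ 0.00071212 -0.00044186  0.00090582] [-0.9038375   0.3527123  -0.07672186]
w 0.05397509380124914 24.993306398391724
w 0.05379495217122675 [-0.66895388  0.59173744 -2.16900067]
9.7833 [ 0.00055644 -0.00012608  0.02061908] [-0.75395938  0.06406232 -1.26125696] 0.054059365511696905
```

View pics/w1.png

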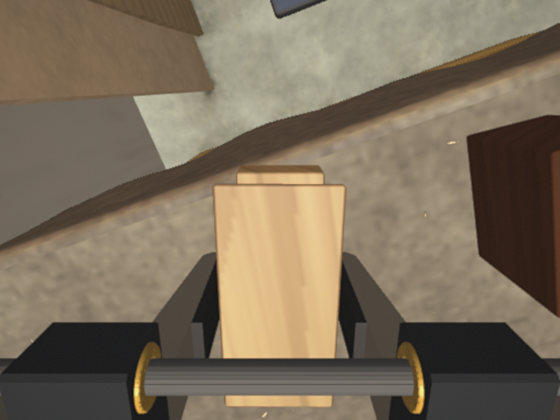

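The spare wedge is held square over the base, at (280,270), with the base's thin end just visible behind it at (280,175). Now I'll check that it's level and lower it.

Run:
```python
from h import *
h=np.radians
X=np.load("w1.npz")["X"];show("held",fit(X,(205,355,170,345))[0])
p=env.read_ee_pos();f0=env.read_wrist_force()[2];Rq=tool(frame(h(-19.6)))
o=np.array([-.010,0,.010]);place=np.array([.4328,-.2668,.040])+frame(h(-19.6),T)@o
for dz in [.006]+list(np.arange(.003,-.0031,-.001)):
    env.movel(place+[0,0,dz],Rq,rate=.04);env.pause(.1)
    f=env.read_wrist_force()[2];print(round(dz,4),np.round(f-f0,2))
    if f-f0>4:break
env.release();env.pause(.2)
env.movel(place+[0,0,.12],Rq,rate=.15);env.pause(.2)
im,d,X=cloud("wrist");np.savez("w2.npz",im=im,X=X);cv2.imwrite("pics/w2.png",im[...,::-1])
print(env.read_t(),env.read_wrist_force())
```

```text
held {'c': [407.5, -258.0], 'size': [65.5, 76.7], 'ang': 70.4, 'zc': 99.7, 'slope': 0.2, 'down': 176.7, 'n': 20296}
0.006 -0.58
0.003 -0.44
0.002 -0.73
0.001 -0.13
0.0 -0.33
-0.001 9.57
14.25 [-0.99880392 -0.70385     0.13713138]
```

View pics/w2.png

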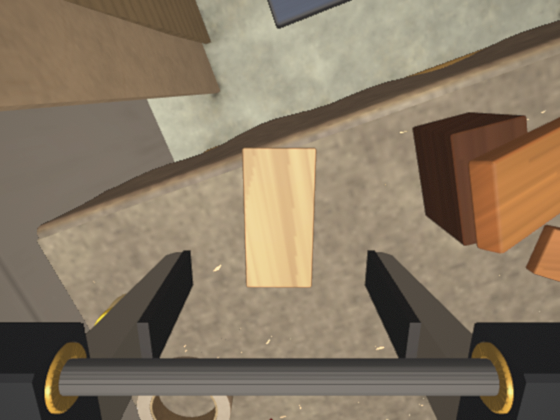

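The spare wedge now sits on the base at (280,215), clear of the fingers, and the block is at (450,175). I'll check the stack numerically and refine the board and block poses.

Run:
```python
from h import *
X=np.load("w2.npz")["X"];show("stack",fit(X,(235,325,140,295),lambda z:(z>.06)&(z<.2))[0])
X0=np.load("w0.npz")["X"]
m=np.zeros((420,560),np.uint8);cv2.fillPoly(m,[np.array([[295,165],[445,122],[458,182],[310,232]])],1)
Y=np.where(m[...,None]>0,X0,np.nan).reshape(1,-1,3)
im=np.load("w0.npz")["im"].reshape(1,-1,3).astype(int)
Y=np.where((im[...,0]-im[...,2]>45)[...,None],Y,np.nan)  # brown board, not the dark block
r,Q=fit(Y,(0,Y.shape[1],0,1),tol=.0015);show("board w0",r);print(np.percentile(Q[:,2],[1,99]))
for n,XX,(u0,u1,v0,v1) in(("w2",X,(400,540,90,260)),):
    im=np.load(n+".npz")["im"][v0:v1,u0:u1].reshape(-1,3).astype(int);S=XX[v0:v1,u0:u1].reshape(-1,3)
    P=S[(S[:,2]>.076)&(S[:,2]<.082)&(im[:,0]<100)];print(len(P),np.percentile(P,[2,98],axis=0).round(4).tolist())
    show("block",fit(P[None],(0,len(P),0,1))[0])
```

```text
stack {'c': [424.1, -264.3], 'size': [54.1, 112.7], 'ang': 70.1, 'zc': 78.9, 'slope': 0.1, 'down': -103.4, 'n': 9702}
board w0 {'c': [453.3, -31.5], 'size': [199.6, 61.6], 'ang': 85.1, 'zc': 73.4, 'slope': 29.9, 'down': 85.0, 'n': 6795}
[0.01806004 0.12952707]
1424 [[0.4043, -0.1334, 0.0763], [0.4835, -0.0765, 0.0804]]
block {'c': [449.5, -101.0], 'size': [61.4, 88.4], 'ang': 84.9, 'zc': 78.6, 'slope': 0.9, 'down': -76.0, 'n': 1415}
```

Run:
```python
from h import *
h=np.radians
F=frame(h(-94.9),h(30));R=tool(F);n=F[:,2]
M=np.array([.4529,-.036,.0656]);g=M-.018*n
Rq=tool(frame(h(-97.8)));tgt=np.array([.4395,-.181,.088-.018])
p=env.read_ee_pos();env.movel(p+[0,0,.06],rate=.2)
env.reach((.44,-.10,.25),tool(frame(h(-94.9),h(15))))
env.reach(g+.11*n,R)
env.movel(g+.03*n,R,rate=.15);env.movel(g,R,rate=.06)
print("at",env.read_ee_pos()-g,env.read_wrist_force())
env.grasp(30);print("w",env.read_gripper_width(),env.read_grasp_force())
env.movel(g+[0,0,.03],R,rate=.08);print("w",env.read_gripper_width(),env.read_wrist_force())
env.movel(g+[0,0,.10],R,rate=.15)
env.movel(tgt+[0,0,.09],Rq,rate=.12);env.movel(tgt+[0,0,.025],Rq,rate=.12);env.pause(.3)
im,d,X=cloud("wrist");np.savez("w3.npz",im=im,X=X);cv2.imwrite("pics/w3.png",im[...,::-1])
print(env.read_t(),env.read_ee_pos()-tgt,env.read_wrist_force(),env.read_gripper_width())
```

```text
at [-5.14993839e-05 -2.32623299e-04 -1.26377361e-04] [-0.61329946 -0.94461767  1.08533889]
w 0.06177776345002293 29.996623992919922
w 0.06153909672570268 [ 0.47313156  0.22787541 -1.87376711]
22.5833 [ 3.14642002e-04 -8.47742154e-07  2.54301410e-02] [-0.14860244  0.10270041 -1.58901645] 0.06200311851308679
```

View pics/w3.png

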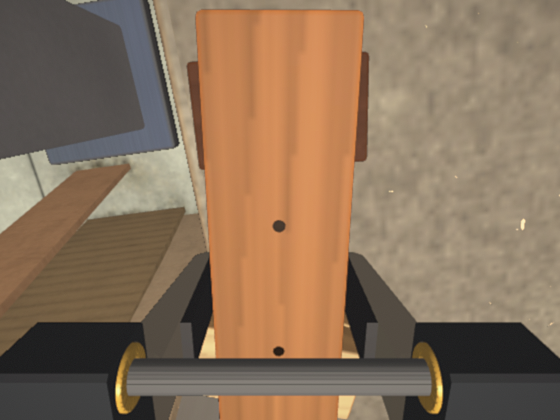

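The held board is centred over the block, whose edges show evenly at (197,115) and (362,108), and the wedge stack is below at (350,370). I'll lower it with a force check.

Run:
```python
from h import *
h=np.radians
X=np.load("w3.npz")["X"];show("held",fit(X,(215,345,20,340),lambda z:z>.09)[0])
Rq=tool(frame(h(-97.8)));tgt=np.array([.4395,-.181,.070]);f0=env.read_wrist_force()[2]
for dz in [.006]+list(np.arange(.003,-.0041,-.001)):
    env.movel(tgt+[0,0,dz],Rq,rate=.04);env.pause(.1)
    f=env.read_wrist_force()[2];print(round(dz,4),np.round(f-f0,2))
    if f-f0>3:break
env.release();env.pause(.2)
env.movel(tgt+[0,0,.15],Rq,rate=.12);env.pause(.3)
im,d,X=cloud("wrist");np.savez("w4.npz",im=im,X=X);cv2.imwrite("pics/w4.png",im[...,::-1])
show("board",fit(X,(150,410,0,340),lambda z:(z>.09)&(z<.12))[0])
im,d,X=cloud("side");cv2.imwrite("pics/s4.png",cv2.resize(im[180:400,200:400][...,::-1],None,fx=2.5,fy=2.5))
print(env.read_t(),env.read_wrist_force())
```

```text
held {'c': [446.2, -137.9], 'size': [137.9, 61.1], 'ang': 81.1, 'zc': 122.5, 'slope': 0.1, 'down': -129.0, 'n': 41400}
0.006 -0.45
0.003 -1.0
0.002 -0.42
0.001 0.4
0.0 -0.63
-0.001 13.45
board {'c': [438.5, -179.8], 'size': [229.5, 62.0], 'ang': 82.0, 'zc': 96.9, 'slope': 0.0, 'down': 19.1, 'n': 18754}
27.675 [0.06665434 0.41173228 0.04077371]
```

View pics/w4.png

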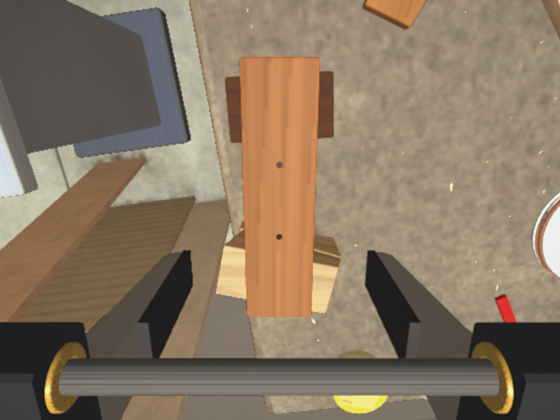

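View pics/s4.png

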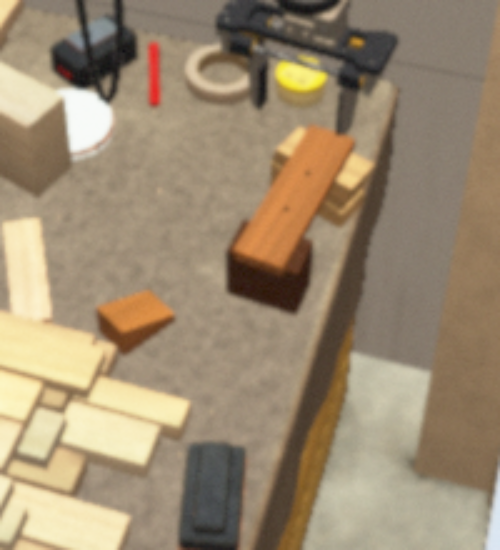

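The wrist view shows the board centred over the block (280,105) and the stacked wedges (280,270). It lies level, with its top at 96.9 mm. The side crop at (290,200) agrees, and the gripper is clear.

```bash
python3 -c "
from station import env, vision, kin
print(env.finish_job())"
```

```text
the job is handed in; nothing more can be done
None
```

I handed the job in at about 28 s: the spare wedge is stacked level on the base wedge, and the drawer front lies level and centred on the block and wedges, top face 97 mm above the bench; no verdict came back.

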